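# Seat a pattern in its board and lock the keeper

## Task

Swing the steel keeper on the red board clear of the aluminium hub, then take the yellow pattern from its wooden cradle and set it into the hub, turning it under light pressure until its tang finds the slot and it drops fully home, flush on the hub. Then swing the keeper all the way back over the pattern's foot and let go. Leave the red pattern, the jar and the brush where they are.

Things in the scene. Friction and masses are not known exactly. Their poses are not given: they have to be found in the camera images.
- board: Red painted board lying fixed on the bench, 260 x 260 x 18 mm; origin at the centre of its underside, z up. Near its -y side it carries a round aluminium hub, near its +y side a steel swing keeper whose pivot lies 95 mm from the hub's axis towards the board's +y. A thin white stripe marks its +x side.
- hub_mouth (a point): On the hub's axis, level with the hub's flat top, 48 mm above the bench; axes as the board's. The hub is a ring 96 mm across and 30 mm high on the board, with a round bore 52 mm across.
- hub_floor (a point): On the hub's axis, level with the floor inside the bore, 10 mm below the hub's top; axes as the board's. One straight slot 19 mm wide, 20 mm deep, crosses the floor. Its direction is not reported and changes: anywhere within 0.5 rad either way of the board's x axis (seen from above); find it by turning the part, or by looking. The hub does not turn under light pressure.
- pattern: The yellow pattern: a half-round body on a round foot 104 mm across and 10 mm thick, steel tang below. Origin on its axis at the underside of the foot; x along the body and the tang, z up. 0.3 to 0.65 kg. Fully home, the foot rests on the hub's top. It may go in either way round.
- pattern_center (a point): On the yellow pattern's axis, 34 mm above the underside of its foot, at the middle of the height to grip; x along its length, z up. The body above the foot is 90 mm long (x), 44 mm wide (y), with flat upright sides 32 mm high and a half-round top whose crest is 30 mm above this point. Fully home, this point is 34 mm above the hub's top.
- tang_tip (a point): Centre of the lower end of the pattern's tang, which is 44 mm long (along the pattern's x), 14 mm wide and reaches 24 mm below the foot. Resting on the bore's floor but not in the slot, it holds the foot 14 mm above the hub's top; turned to within about 0.1 rad of the slot it drops those 14 mm.
- cradle_a: Fixed wooden cradle on which the yellow pattern starts: base 120 x 120 mm with two rails along x, tops 40 mm above the bench, 60 mm apart; the foot rests on the rails and the tang hangs between them. Origin at the centre of its underside.
- keeper (a joint): Angle of the steel keeper about its upright pivot, rad: 0 = at its stop, nose pointing to the hub's axis, over the foot of a seated pattern; grows counter-clockwise seen from above, to 1.8. It stays where left; about 1 N at the knob moves it. Starts between 0 and 0.35. At 0.9 or more it is clear of the hub.
- keeper_pivot (a point): On the keeper's pivot axis, level with the top of its bar, 69 mm above the bench; axes as the board's. The bar is 18 mm wide and 8 mm thick, its underside 61 mm above the bench, 3 mm above the foot of a seated pattern; the nose reaches 53 mm from the pivot.
- keeper_knob (a point): Middle of the black upright knob on the keeper's tail, 16 mm across and 40 mm tall, standing on the bar; 60 mm from the pivot axis, opposite the nose: at 0 rad along the board's +y, at 1.57 rad along the board's -x. This point is 20 mm above the bar's top. The bar's tail ends 10 mm beyond the knob's axis.
- red_center (a point): On the axis of the red round pattern, 34 mm above the underside of its foot (104 mm across); crest 36 mm above this point. It rests on a second cradle like the first. Not to be moved.
- jar_center (a point): Middle of an amber glass jar, 64 mm across and 85 mm high. Not to be moved.
- brush_grip (a point): Handle of a hand brush, 200 mm long, lying on the bench. Not to be moved.
Things that resemble listed ones, but are neither listed nor needed, are in the scene too. Of the things like the pattern, leave any that is black; of the rest the larger one is meant.

How it is judged (in metres and radians):
On the way, in this order (a step that is already met when the one before it is completed fails the run):
1. the keeper is swung clear of the hub (value of joint keeper above 0.9 rad), for 0.1 s.
2. the yellow pattern has dropped fully home in the hub, the keeper still clear (horizontal distance between pattern_center and hub_mouth below 0.006 m and z of pattern_center in the frame of hub_mouth below 0.0375 m and angle between pattern_center's own z axis and vertical below 0.06 rad and value of joint keeper above 0.6 rad), for 0.2 s.
At the end, for the whole second after the job is handed in: The yellow pattern sits fully home in the hub (within 6 mm of its axis, foot within 3.5 mm of the hub's top, upright within 0.06 rad), at rest, and the keeper is back over its foot, within 0.15 rad of its stop (horizontal distance between pattern_center and hub_mouth below 0.006 m and z of pattern_center in the frame of hub_mouth below 0.0375 m and angle between pattern_center's own z axis and vertical below 0.06 rad and value of joint keeper below 0.15 rad and linear speed of pattern below 0.02 m/s); the robot touches nothing.
It fails at once if the yellow pattern is pressed or dropped on the board or hub with more than 100 N (contact force between pattern and board above 100 N).
It fails at once if the red pattern, the jar or the brush is shifted by more than 30 mm (distance of any of red_center, jar_center, brush_grip from where it was at the start of the episode above 0.03 m).
It also fails if it takes over 72 s, if anything falls off the work surface, if the arm or the gripper's body presses on something with over 40 N, if the wrist force passes 120 N, or if a joint passes its speed limit or range.

## Robot

A 6-joint arm with a two-finger parallel gripper is mounted at the origin on the work surface. World frame = base frame: x ahead of the robot, y to its left, z up, the work surface at z = 0. Lengths are in m, angles in degrees, forces in N, time in s.
With the tool pointing down it reaches from about 0.3 to 0.75 m from the base axis. Payload 8.5 kg.
Tool frame: the origin (TCP) lies between the finger pads; the fingertips stand 17 mm ahead of it and the grasp point (between the pads) lies 2 mm behind it (env.tip_reach is the distance from the TCP to the fingertips, in m); z points along the fingers, y is the line along which they close (so a half turn about z gives the same grasp; the last joint's range is limited). The gripper opens to 85 mm and grips with 20 to 120 N. Pads are 22 mm wide; open, the fingers measure 114 mm over their backs; the gripper's body (76 mm by 85 mm) begins 54 mm behind the grasp point. The pads swing forward as they close: fully open they stand 13 mm farther back than shut.
Start: joints at [54.7, 21.807, 74.336, -0, 83.858, -12.336], TCP at [0.215, 0.506, 0.248] pointing down, gripper open.
Joint ranges: [-178.18, 178.18], [-50.72, 133.34], [12.68, 142.11], [-81.47, 261.47], [9.98, 163.14], [-165.26, 165.26]. Speed limits (degrees/s): [136.94, 136.94, 180, 180, 180, 180].

## Interface

Orientations are given as a 3x3 rotation matrix whose columns are the frame's x, y, z axes.
In Python, from rig import env, viewer gives the robot as it stands.
- The arm moves only by the tool move_arm, never from a script. Its argument "motion" is a list of rows, each a list of 2 entries, a list of its own where there are three numbers: the shift along the tool's x, y, z normalised to -1 to 1, where 1 is 50 mm, then the turn, a rotation vector about the tool's x, y, z normalised to -1 to 1, where 1 is 8 degrees. A call has 1 to 20 rows; each row shifts and turns the commanded pose from where the row before left it, along the tool's axes as they then stand; what a row does not reach is not made up. A row lasts 1/10 s, in which the tool goes at most 50 mm and 8.59 degrees, less where a joint would pass 70% of its speed; a pose out of reach is approached as far as the arm can. A call with a number of a shift or a turn outside -1 to 1 is refused whole. A call with a gripper value outside its range is refused whole. "claw" is the closure, from 0 (fully open) to 1 (shut), set as the call begins (left out, the last holds). The fingers move at their own pace and stop on an object; "force" is the grip in N (left out, the last holds). Time passes only in rows, so rows that do not move let the fingers close. It gives the time, the measured TCP pose, the force, the opening and the grip force at its end, in the units of the state.
- env.observe(): the state, without advancing time (a new reading comes with each control period).
- viewer.get_image(name): name is "scene" or "top" or "wrist"; returns a dict with "frame" (400x640x3 uint8, red, green, blue), "depth" (400x640 float32, m along the optical axis (not along the pixel's ray), 0 where there is no reading), "fx", "fy", "cx", "cy" (pixels), "k1" (the pictures are not rectified: a ray, as slopes to the right and down, at radius r is drawn at 1 + k1 r^2 times it, then the intrinsics apply), "eye" and "attitude" of the camera in the world; the wrist camera has in their place "T_tool_cam" (4x4, takes a point from camera to tool coordinates, whose origin is the TCP and whose axes are the flange's). Camera axes: x right, y up, looking along -z (the intrinsics and any distortion apply to the point x, -y, -z); pixel columns grow to the right and rows downward; lengths in m; the calibration is good to about 2 mm. A picture is of the moment at which its call begins: read the wrist's pose just before it.
- env.close_job(): hands the job in; it is judged then, once.
The state is a dict: "time_s": time; "q": joint angles; "qvel": joint speeds; "joint_efforts": joint torques, N m; "position": TCP position; "tool_rot": TCP orientation; "ft_force": force on the tool from outside, world axes, zero at the start; "wrist_torque": the same for the moment, N m; "grip_width": finger opening in m; "gripper_force": force on a finger pad.
Only numpy, scipy, OpenCV 4.12 (cv2) and the standard library are available. Lean on these libraries where they do the work, as an engineer would, in place of code of your own. Each camera call takes 0.05 s, during which the arm holds its last target. There are 200 camera calls.

## Working session

There is one attempt and no reset: what is moved stays moved. The work goes in short steps, Python scripts to look and compute and a tool call to move; the robot and the scene stay as the last step left them, time stands still between calls to the robot, and variables do not carry over. Pictures are saved under pics/ and viewed, at most 10 in all, crops included, and the job is handed in when it is done.

Besides the shell and the picture viewer there is one more tool, called after "Call:" as name(argument=value, ...), one argument or row to a line, values as JSON. move_arm: Moves the arm, as the interface text tells. Scaled input: -1 to 1 covers 50 mm each way for a shift and 8 degrees each way for a turn. Its arguments: {"type":"object","properties":{"motion":{"type":"array","items":{"type":"array"}},"claw":{"type":"number"},"force":{"type":"number"}},"required":["motion"]}

```bash
ls; mkdir -p pics
cat > h.py <<'E'
import numpy as np, cv2
from rig import env, viewer
def cam(name):
    s=env.observe(); d=viewer.get_image(name)
    if 'eye' in d: R=np.array(d['attitude']).reshape(-1); d['t']=np.array(d['eye']); d['R']=np.array(d['attitude'])
    else:
        T=np.array(d['T_tool_cam']); Rt=np.array(s['tool_rot']); d['R']=Rt@T[:3,:3]; d['t']=np.array(s['position'])+Rt@T[:3,3]
    return d
def rays(d,uv):
    K=np.array([[d['fx'],0,d['cx']],[0,d['fy'],d['cy']],[0,0,1.]])
    p=cv2.undistortPoints(np.array(uv,float).reshape(-1,1,2),K,np.array([d['k1'],0,0,0.]))[:,0]
    return np.c_[p[:,0],-p[:,1],-np.ones(len(p))]@d['R'].T
def on_plane(d,uv,z):
    r=rays(d,uv); return d['t']+r*((z-d['t'][2])/r[:,2])[:,None]
def by_depth(d,uv):
    uv=np.array(uv).reshape(-1,2); r=rays(d,uv); z=d['depth'][uv[:,1].astype(int),uv[:,0].astype(int)]
    return d['t']+r*z[:,None]
def save(d,n): cv2.imwrite(f'pics/{n}.png',d['frame'][:,:,::-1])
E
python3 - <<'E'
from h import *
for n in('top','scene','wrist'):
    d=cam(n); save(d,n+'0'); print(n,d['t'].round(3),np.array(d['R']).round(3).tolist(),d['fx'],d['k1'])
    np.savez(f'{n}0.npz',**{k:v for k,v in d.items()})
s=env.observe();print(s['tool_rot'],s['ft_force'],s['time_s'])
a=cv2.imread('pics/top0.png')
E
```

```text
pics
top [0.365 0.005 1.564] [[-0.019, 0.987, -0.158], [-1.0, -0.019, -0.003], [-0.006, 0.158, 0.987]] 476.5950835841667 0.02939954472454308
scene [ 1.591 -0.334  0.802] [[0.308, -0.535, 0.787], [0.951, 0.158, -0.265], [0.017, 0.83, 0.557]] 478.4411227170363 -0.07731442746308571
wrist [0.144 0.536 0.374] [[0.389, -0.878, -0.277], [0.921, 0.371, 0.119], [-0.002, -0.302, 0.953]] 296.6306032791219 -0.005949025850026521
[[-9.20750854e-01  3.90150598e-01 -6.12363411e-04]
 [ 3.90151021e-01  9.20750439e-01 -9.00517347e-04]
 [ 2.12496498e-04 -1.06806633e-03 -9.99999407e-01]] [-0.31553121 -0.11078482 -0.39253815] 0.15
```

View pics/top0.png

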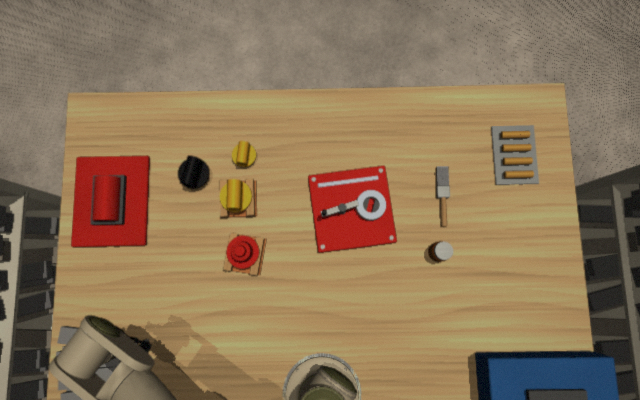

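View pics/scene0.png

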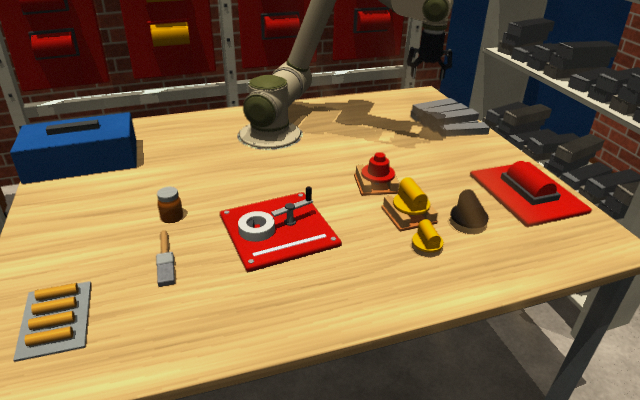

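The top view shows the board at about (353,209), with the hub at (371,206), the keeper knob at (322,215) and the stripe on the far side. The large yellow pattern is at (236,195) on its cradle. The red pattern is at (242,253) and the jar at (440,252).

```bash
cat > m1.py <<'E'
from h import *
d=dict(np.load('top0.npz')); f=d['frame']; hsv=cv2.cvtColor(f,cv2.COLOR_RGB2HSV)
def comp(m,u,v):
    m=m.astype(np.uint8); n,l,st,c=cv2.connectedComponentsWithStats(m)
    ys,xs=np.nonzero(l); i=np.argmin((xs-u)**2+(ys-v)**2); k=l[ys[i],xs[i]]; return (l==k).astype(np.uint8)
def cont(m): return max(cv2.findContours(m,0,2)[0],key=cv2.contourArea)[:,0]
H,S,V=[hsv[...,i].astype(int) for i in range(3)]
b=comp(((H<8)|(H>172))&(S>150)&(V>80),330,230)
w=on_plane(d,cont(b),0.018)[:,:2].astype(np.float32)
r=cv2.minAreaRect(w*1000); print('board',r)
yel=(H>20)&(H<35)&(S>170)&(V>90)
y=comp(yel,236,195); c=cont(y)
P=by_depth(d,np.argwhere(y)[:,::-1]); print('yellow z pct',np.percentile(P[:,2],[2,10,50,90,98]).round(4))
foot=(P[:,2]<.056)&(P[:,2]>.044); body=P[P[:,2]>.075]
print('foot circle',cv2.minEnclosingCircle(P[foot][:,:2].astype(np.float32)),'body',cv2.minAreaRect(body[:,:2].astype(np.float32)*1000))
# all depth points around board above 0.04
v,u=np.mgrid[160:260,300:405]; Q=by_depth(d,np.c_[u.ravel(),v.ravel()])
hub=Q[(Q[:,2]>.043)&(Q[:,2]<.053)]; print('hub',cv2.minEnclosingCircle(hub[:,:2].astype(np.float32)),len(hub))
kn=Q[Q[:,2]>.09]; print('knob',kn.mean(0),kn.max(0),len(kn)); kb=Q[(Q[:,2]>.06)&(Q[:,2]<.078)]; print('bar',cv2.minAreaRect(kb[:,:2].astype(np.float32)*1000))
for n,(uu,vv) in dict(red=(242,252),jar=(440,252),black=(194,173),small=(243,153)).items(): print(n,by_depth(d,[[uu,vv]]).round(3))
cv2.imwrite('pics/crop0.png',cv2.resize(f[150:290,210:410,::-1],None,fx=4,fy=4,interpolation=2))
E
python3 m1.py
```

```text
board ((575.6356811523438, -108.76617431640625), (257.6655578613281, 258.02764892578125), 6.60977029800415)
yellow z pct [0.0955 0.099  0.1038 0.1086 0.1117]
foot circle ((0.0, 0.0), 0.0) body ((493.9237060546875, 160.64511108398438), (397.76885986328125, 71.14732360839844), 40.32101058959961)
hub ((0.5846294164657593, -0.16866901516914368), 0.04808337613940239) 415
knob [ 0.43844483 -0.0036139   1.00536645] [0.56322994 0.00483062 1.5637754 ] 60
bar ((572.5302734375, -66.52235412597656), (23.882692337036133, 121.22562408447266), 14.141570091247559)
red [[0.436 0.234 0.112]]
jar [[ 0.426 -0.371  0.087]]
black [[0.691 0.394 0.075]]
small [[0.755 0.239 0.07 ]]
```

View pics/crop0.png

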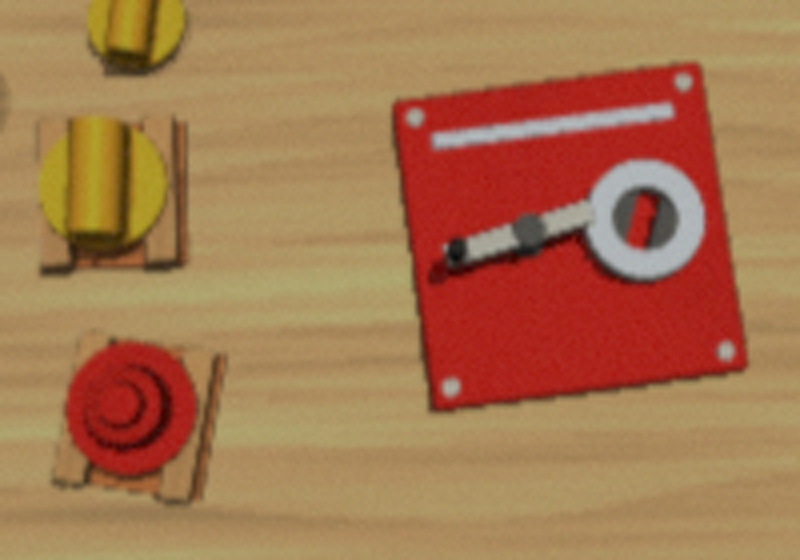

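The crop shows the slot as a red strip in the bore, from about (648,195) to (632,248). That puts it near -0.29 rad in the world, and the keeper is at about 0.15 rad. I'll go above the knob first.

Call:
move_arm(
  motion=[
    [[-0.676, -0.423, 0.055], [0, 0, 0]],
    [[-0.676, -0.423, 0.055], [0, 0, 0]],
    [[-0.676, -0.423, 0.055], [0, 0, 0]],
    [[-0.676, -0.423, 0.055], [0, 0, 0]],
    [[-0.676, -0.423, 0.055], [0, 0, 0]],
    [[-0.676, -0.423, 0.055], [0, 0, 0]],
    [[-0.676, -0.423, 0.055], [0, 0, 0]],
    [[-0.676, -0.423, 0.055], [0, 0, 0]],
    [[-0.676, -0.423, 0.055], [0, 0, 0]],
    [[-0.676, -0.423, 0.055], [0, 0, 0]],
    [[-0.676, -0.423, 0.055], [0, 0, 0]],
    [[-0.676, -0.423, 0.055], [0, 0, 0]],
    [[-0.676, -0.423, 0.055], [0, 0, 0]],
    [[-0.676, -0.423, 0.055], [0, 0, 0]],
    [[-0.676, -0.423, 0.055], [0, 0, 0]],
    [[0, 0, 0], [0, 0, 1]],
    [[0, 0, 0], [0, 0, 1]],
    [[0, 0, 0], [0, 0, 1]],
    [[0, 0, 0], [0, 0, 1]],
    [[0, 0, 0], [0, 0, 1]],
  ],
  claw=0.7,
  force=20,
)

```text
time_s: 2.15
position: [0.5575, 0.0165, 0.2068]
tool_rot: [[-0.449, 0.893, -0.001], [0.893, 0.449, 0.0], [0.0, -0.0, -1.0]]
ft_force: [0.5, 0.4, 1.4]
grip_width: 0.0257
gripper_force: 0.0
```

Call:
move_arm(
  motion=[
    [[0, 0, 0], [0, 0, 0.75]],
    [[0, 0, 0], [0, 0, 0.75]],
    [[0, 0, 0], [0, 0, 0]],
  ],
)

```text
time_s: 2.45
position: [0.5575, 0.0165, 0.2068]
tool_rot: [[-0.259, 0.966, -0.001], [0.966, 0.259, 0.0], [0.0, -0.0, -1.0]]
ft_force: [-0.5, 0.6, -0.0]
grip_width: 0.0257
gripper_force: 0.0
```

```bash
cat > m2.py <<'E'
from h import *
s=env.observe(); print(s['q'],s['time_s'],np.array(s['tool_rot']).round(3).tolist())
d=cam('wrist'); save(d,'wrist1'); np.savez('w1.npz',**d)
H,W=d['depth'].shape
v,u=np.mgrid[0:H,0:W]; uv=np.c_[u.ravel(),v.ravel()]; P=by_depth(d,uv); ok=(d['depth'].ravel()>0.05)
P=P[ok]
def sel(z0,z1,x0=.4,x1=.75,y0=-.26,y1=.05): return P[(P[:,2]>z0)&(P[:,2]<z1)&(P[:,0]>x0)&(P[:,0]<x1)&(P[:,1]>y0)&(P[:,1]<y1)]
k=sel(.1,.115); print('knob',cv2.minEnclosingCircle(k[:,:2].astype(np.float32)),len(k))
h=sel(.044,.052); print('hub',cv2.minEnclosingCircle(h[:,:2].astype(np.float32)),len(h))
b=sel(.064,.073); print('bar',cv2.minAreaRect(b[:,:2].astype(np.float32)*1000),len(b))
E
python3 m2.py
cat > m3.py <<'E'
from h import *
d=dict(np.load('top0.npz'))
v,u=np.mgrid[170:230,205:270]; P=by_depth(d,np.c_[u.ravel(),v.ravel()])
P=P[(P[:,2]>.04)&(P[:,2]<.14)&(P[:,1]<.33)]
b=P[P[:,2]>.078]; f=P[(P[:,2]<.056)&(P[:,2]>.045)]
print('body',cv2.minAreaRect(b[:,:2].astype(np.float32)*1000),np.percentile(b[:,2],98),'foot',cv2.minEnclosingCircle(f[:,:2].astype(np.float32)),len(b),len(f))
E
python3 m3.py
```

```text
[-1.04643538e+01  2.44772244e+01  7.71512192e+01  2.93753480e-04
  7.84029766e+01 -2.54511450e+01] 2.45 [[-0.259, 0.966, -0.001], [0.966, 0.259, 0.0], [0.0, -0.0, -1.0]]
knob ((0.5571666955947876, -0.01843973994255066), 0.008117042481899261) 314
hub ((0.5978102684020996, -0.14748919010162354), 0.03969576582312584) 951
bar ((571.8308715820312, -67.94068908691406), (25.255712509155273, 123.24913024902344), 14.406244277954102) 1265
body ((620.0325317382812, 265.06463623046875), (43.69505310058594, 90.5261001586914), 88.84521484375) 0.10967896753388526 foot ((0.6110256314277649, 0.2676749527454376), 0.07139606773853302) 416 352
```

View pics/wrist1.png

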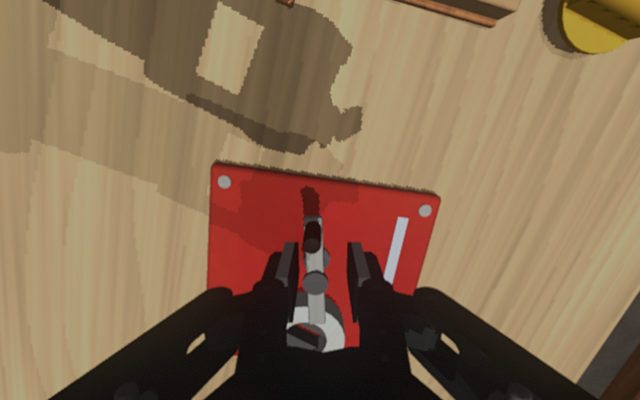

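The wrist view shows the knob at about (313,235) in line with the finger gap, just ahead of it. I need to shift about 35 mm in world -y and descend.

Call:
move_arm(
  motion=[
    [[-0.35, -0.09, 0], [0, 0, 0]],
    [[-0.33, -0.09, 0], [0, 0, 0]],
    [[0, 0, 0.57], [0, 0, 0]],
    [[0, 0, 0.57], [0, 0, 0]],
    [[0, 0, 0.57], [0, 0, 0]],
    [[0, 0, 0.57], [0, 0, 0]],
    [[0, 0, 0], [0, 0, 0]],
    [[0, 0, 0], [0, 0, 0]],
  ],
)

```text
time_s: 3.3
position: [0.558, -0.0187, 0.0936]
tool_rot: [[-0.261, 0.965, -0.0], [0.965, 0.261, 0.0], [0.0, -0.0, -1.0]]
ft_force: [1.2, -0.0, 1.0]
grip_width: 0.0258
gripper_force: 0.0
```

Call:
move_arm(
  motion=[
    [[-0.01, -0.157, 0], [0, 0, -0.94]],
    [[-0.01, -0.157, 0], [0, 0, -0.94]],
    [[-0.01, -0.157, 0], [0, 0, -0.94]],
    [[-0.01, -0.157, 0], [0, 0, -0.94]],
    [[-0.01, -0.157, 0], [0, 0, -0.94]],
    [[-0.01, -0.157, 0], [0, 0, -0.94]],
    [[-0.01, -0.157, 0], [0, 0, -0.94]],
    [[-0.01, -0.157, 0], [0, 0, -0.94]],
    [[-0.01, -0.157, 0], [0, 0, -0.94]],
    [[-0.01, -0.157, 0], [0, 0, -0.94]],
    [[-0.01, -0.157, 0], [0, 0, -0.94]],
    [[0, 0, 0], [0, 0, 0]],
  ],
)

```text
time_s: 4.5
position: [0.5147, -0.0855, 0.0949]
tool_rot: [[-0.991, -0.136, 0.003], [-0.136, 0.991, -0.001], [-0.003, -0.002, -1.0]]
ft_force: [-0.6, 0.4, 0.9]
grip_width: 0.0257
gripper_force: 0.0
```

Call:
move_arm(
  motion=[
    [[0, 0.04, -0.3], [0, 0, 0]],
    [[0, 0, -0.9], [0, 0, 0]],
    [[0, 0, -0.9], [0, 0, 0]],
    [[0, 0, -0.9], [0, 0, 0]],
    [[-0.337, 0.74, 0], [0, 0, 0]],
    [[-0.337, 0.74, 0], [0, 0, 0]],
    [[-0.337, 0.74, 0], [0, 0, 0]],
    [[-0.337, 0.74, 0], [0, 0, 0]],
    [[-0.337, 0.74, 0], [0, 0, 0]],
    [[-0.337, 0.74, 0], [0, 0, 0]],
    [[-0.337, 0.74, 0], [0, 0, 0]],
    [[-0.337, 0.74, 0], [0, 0, 0]],
    [[-0.337, 0.74, 0], [0, 0, 0]],
    [[0, 0, 0], [0, 0, 0.56]],
    [[0, 0, 0], [0, 0, 0.56]],
    [[0, 0, 0], [0, 0, 0]],
    [[0, 0, 0], [0, 0, 0]],
  ],
)

```text
time_s: 6.2
position: [0.6186, 0.2679, 0.244]
tool_rot: [[-1.0, 0.021, 0.001], [0.021, 1.0, 0.0], [-0.001, 0.0, -1.0]]
ft_force: [0.8, 0.5, 0.1]
grip_width: 0.0257
gripper_force: 0.0
```

Call:
move_arm(
  motion=[
    [[0, 0, 0], [0, 0, 0]],
    [[0, 0, 0], [0, 0, 0]],
  ],
  claw=0,
)

```text
time_s: 6.4
position: [0.6188, 0.2676, 0.2434]
tool_rot: [[-1.0, 0.021, 0.0], [0.021, 1.0, 0.0], [-0.0, 0.0, -1.0]]
ft_force: [0.5, -1.4, -0.5]
grip_width: 0.0539
gripper_force: 0.0
```

```bash
cat > m4.py <<'E'
from h import *
s=env.observe(); print(s['position'],s['time_s'],np.array(s['tool_rot']).round(3).tolist())
d=cam('wrist'); np.savez('w2.npz',**d); t=cam('top'); np.savez('t2.npz',**t)
H,W=d['depth'].shape
v,u=np.mgrid[0:H,0:W]; uv=np.c_[u.ravel(),v.ravel()]; P=by_depth(d,uv); ok=(d['depth'].ravel()>0.05); P=P[ok]
P=P[(abs(P[:,0]-.62)<.08)&(abs(P[:,1]-.265)<.08)]
hi,_=np.histogram(P[:,2],bins=np.arange(0,.13,.005)); print(hi)
b=P[(P[:,2]>.078)&(P[:,2]<.115)]; f=P[(P[:,2]<.053)&(P[:,2]>.046)]
for q in(b,f,np.r_[b,f]): print(cv2.minAreaRect(q[:,:2].astype(np.float32)*1000),cv2.minEnclosingCircle(q[:,:2].astype(np.float32)),len(q), q.mean(0).round(4))
v,u=np.mgrid[160:260,300:405]; Q=by_depth(t,np.c_[u.ravel(),v.ravel()])
b=Q[(Q[:,2]>.06)&(Q[:,2]<.078)]; print('bar',cv2.minAreaRect(b[:,:2].astype(np.float32)*1000))
A=cv2.resize(d['frame'],(480,300)); B=cv2.resize(t['frame'][150:270,290:420],(320,300),interpolation=2)
cv2.imwrite('pics/p4.png',np.hstack([A,B])[:,:,::-1])
E
python3 m4.py
```

```text
[0.61878583 0.26760009 0.24340118] 6.4 [[-1.0, 0.021, 0.0], [0.021, 1.0, 0.0], [-0.0, 0.0, -1.0]]
[3124  430  383   13   24   37   23 1146 1218 1392 1644   42    0   44
   17   27   56  168  478  928 2431   56    0    0    0]
((620.46826171875, 264.6490478515625), (43.934871673583984, 90.58576202392578), 88.66973114013672) ((0.6204172968864441, 0.2648528218269348), 0.05004328116774559) 4117 [0.6168 0.2649 0.0997]
((616.8795776367188, 264.4691162109375), (103.54412078857422, 96.23175811767578), 88.2201156616211) ((0.6202290058135986, 0.264504611492157), 0.05204341933131218) 3032 [0.615  0.2651 0.0501]
((617.2423706054688, 264.4427490234375), (103.5417709350586, 96.95714569091797), 88.38824462890625) ((0.6202290058135986, 0.264504611492157), 0.05204341933131218) 7149 [0.616  0.2649 0.0786]
bar ((565.9036254882812, -75.0591812133789), (120.29180145263672, 25.361574172973633), 1.5855646133422852)
```

View pics/p4.png

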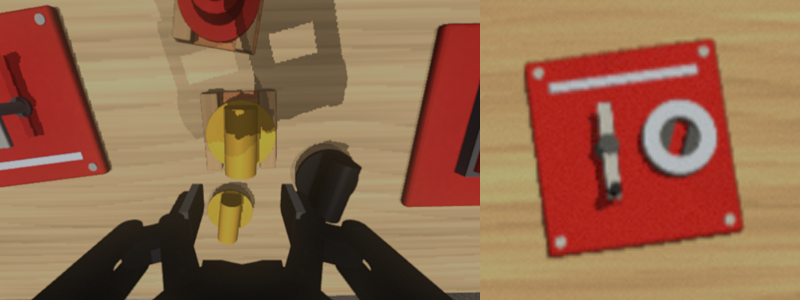

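The left panel shows the large yellow pattern at (238,140), square to the fingers. The right panel shows the keeper swung clear (bar upright in the picture, about 1.48 rad) and the slot tilted as before. I'll descend and grip.

Call:
move_arm(
  motion=[
    [[-0.034, -0.06, 0], [0, 0, 0]],
    [[0, 0, 0], [0, 0, 0]],
    [[0, 0, 0.6], [0, 0, 0]],
    [[0, 0, 0.6], [0, 0, 0]],
    [[0, 0, 0.6], [0, 0, 0]],
    [[0, 0, 0.6], [0, 0, 0]],
    [[0, 0, 0.49], [0, 0, 0]],
    [[0, 0, 0.49], [0, 0, 0]],
    [[0, 0, 0], [0, 0, 0]],
    [[0, 0, 0], [0, 0, 0]],
  ],
)

```text
time_s: 7.5
position: [0.6208, 0.2648, 0.0747]
tool_rot: [[-1.0, 0.021, 0.0], [0.021, 1.0, 0.0], [-0.0, 0.0, -1.0]]
ft_force: [0.5, 0.1, 1.2]
grip_width: 0.0854
gripper_force: 0.0
```

Call:
move_arm(
  motion=[
    [[0, 0, 0], [0, 0, 0]],
    [[0, 0, 0], [0, 0, 0]],
    [[0, 0, 0], [0, 0, 0]],
    [[0, 0, 0], [0, 0, 0]],
    [[0, 0, 0], [0, 0, 0]],
    [[0, 0, 0], [0, 0, 0]],
  ],
  claw=1,
  force=60,
)

```text
time_s: 8.1
position: [0.6209, 0.2651, 0.0755]
tool_rot: [[-1.0, 0.021, 0.002], [0.021, 1.0, 0.001], [-0.002, 0.001, -1.0]]
ft_force: [-1.7, 0.1, 6.4]
grip_width: 0.043
gripper_force: 64.7
```

Call:
move_arm(
  motion=[
    [[0, 0, -0.3], [0, 0, 0]],
    [[0, 0, -0.55], [0, 0, 0]],
    [[0, 0, -0.55], [0, 0, 0]],
    [[0, 0, -0.55], [0, 0, 0]],
    [[0, 0, -0.55], [0, 0, 0]],
    [[0, 0, 0], [0, 0, 0]],
  ],
)

```text
time_s: 8.7
position: [0.6213, 0.265, 0.2023]
tool_rot: [[-1.0, 0.021, 0.006], [0.021, 1.0, 0.001], [-0.006, 0.001, -1.0]]
ft_force: [0.4, -0.6, -6.0]
grip_width: 0.0428
gripper_force: 63.5
```

```bash
cat > m5.py <<'E'
from h import *
for n in('top0','t2'):
    d=dict(np.load(n+'.npz')); f=cv2.resize(d['frame'],None,fx=4,fy=4,interpolation=cv2.INTER_CUBIC).astype(int)
    v,u=np.mgrid[720:920,1400:1580]; uv=np.c_[(u.ravel()+.5)/4-.5,(v.ravel()+.5)/4-.5]; c=f[v.ravel(),u.ravel()]
    P=on_plane(d,uv,.018)[:,:2]; T=on_plane(d,uv,.048)[:,:2]
    ins=np.hypot(*(T-[.585,-.169]).T)<.030
    red=(c[:,0]-c[:,1]>60)&ins; q=P[red].astype(np.float32)*1000
    w,V=np.linalg.eigh(np.cov(q.T)); a=np.degrees(np.arctan2(V[1,1],V[0,1])); print(n,len(q),'slot',(a+90)%180-90,np.sqrt(w),q.mean(0),cv2.minAreaRect(q))
    g=(c.min(1)>110)&(np.hypot(*(T-[.585,-.169]).T)<.055); print('hub ring',cv2.minEnclosingCircle(T[g].astype(np.float32)))
print(env.observe()['position'],env.observe()['ft_force'])
E
python3 m5.py
```

```text
top0 1086 slot -15.97547507170907 [ 4.78399099 12.48755318] [ 585.64746 -169.2063 ] ((585.7545166015625, -169.41075134277344), (17.971660614013672, 45.59743118286133), 72.67105865478516)
hub ring ((0.5836719274520874, -0.16520699858665466), 0.05151992291212082)
t2 1094 slot -15.657401114540818 [ 4.82043704 12.48611802] [ 585.60986 -169.17422] ((585.52734375, -169.3962860107422), (18.05878257751465, 45.62578201293945), 73.25243377685547)
hub ring ((0.583850622177124, -0.16836725175380707), 0.04848423972725868)
[0.6213158  0.26499025 0.20227538] [ 0.43117418 -0.57898981 -6.00198947]
```

Call:
move_arm(
  motion=[
    [[0.0448, -0.725, 0], [0, 0, 0]],
    [[0.0448, -0.725, 0], [0, 0, 0]],
    [[0.0448, -0.725, 0], [0, 0, 0]],
    [[0.0448, -0.725, 0], [0, 0, 0]],
    [[0.0448, -0.725, 0], [0, 0, 0]],
    [[0.0448, -0.725, 0], [0, 0, 0]],
    [[0.0448, -0.725, 0], [0, 0, 0]],
    [[0.0448, -0.725, 0], [0, 0, 0]],
    [[0.0448, -0.725, 0], [0, 0, 0]],
    [[0.0448, -0.725, 0], [0, 0, 0]],
    [[0.0448, -0.725, 0], [0, 0, 0]],
    [[0.0448, -0.725, 0], [0, 0, 0]],
    [[0, 0, 0], [0, 0, 0.62]],
    [[0, 0, 0], [0, 0, 0.62]],
    [[0, 0, 0], [0, 0, 0.61]],
    [[0, 0, 0], [0, 0, 0]],
    [[0, 0, 0], [0, 0, 0]],
    [[0, 0, 0], [0, 0, 0]],
  ],
)

```text
time_s: 10.5
position: [0.5842, -0.1694, 0.1983]
tool_rot: [[-0.962, 0.274, -0.001], [0.274, 0.962, 0.001], [0.001, 0.0, -1.0]]
ft_force: [-0.6, 0.2, -6.3]
grip_width: 0.0429
gripper_force: 63.9
```

Call:
move_arm(
  motion=[
    [[-0.03, 0.01, 0.3], [0, 0, 0]],
    [[0, 0, 0.45], [0, 0, 0]],
    [[0, 0, 0.45], [0, 0, 0]],
    [[0, 0, 0.4], [0, 0, 0]],
    [[0, 0, 0.2], [0, 0, 0]],
    [[0, 0, 0], [0, 0, 0]],
    [[0, 0, 0], [0, 0, 0]],
  ],
)

```text
time_s: 11.2
position: [0.5864, -0.1697, 0.1099]
tool_rot: [[-0.961, 0.275, 0.001], [0.275, 0.961, -0.001], [-0.001, -0.0, -1.0]]
ft_force: [0.3, -0.3, -4.6]
grip_width: 0.0427
gripper_force: 63.7
```

Call:
move_arm(
  motion=[
    [[0, 0, 0.06], [0, 0, 0]],
    [[0, 0, 0.06], [0, 0, 0]],
    [[0, 0, 0.06], [0, 0, 0]],
    [[0, 0, 0], [0, 0, 0]],
    [[0, 0, 0], [0, 0, 0]],
  ],
)

```text
time_s: 11.7
position: [0.586, -0.1695, 0.1001]
tool_rot: [[-0.961, 0.276, 0.0], [0.276, 0.961, -0.0], [-0.0, -0.0, -1.0]]
ft_force: [0.1, -0.2, -5.2]
grip_width: 0.0432
gripper_force: 63.8
```

Now at the floor level (0.0975 expected). I'll go gently lower.

Call:
move_arm(
  motion=[
    [[0, 0, 0.04], [0, 0, 0]],
    [[0, 0, 0.04], [0, 0, 0]],
    [[0, 0, 0.04], [0, 0, 0]],
    [[0, 0, 0], [0, 0, 0]],
  ],
)

```text
time_s: 12.1
position: [0.5859, -0.1694, 0.0937]
tool_rot: [[-0.961, 0.276, -0.001], [0.276, 0.961, 0.0], [0.001, 0.0, -1.0]]
ft_force: [-0.8, -0.0, -6.2]
grip_width: 0.0431
gripper_force: 63.8
```

Call:
move_arm(
  motion=[
    [[0, 0, 0.04], [0, 0, 0]],
    [[0, 0, 0.04], [0, 0, 0]],
    [[0, 0, 0.04], [0, 0, 0]],
    [[0, 0, 0.04], [0, 0, 0]],
    [[0, 0, 0], [0, 0, 0]],
  ],
)

```text
time_s: 12.6
position: [0.5859, -0.1694, 0.0857]
tool_rot: [[-0.961, 0.276, -0.001], [0.276, 0.961, 0.0], [0.001, 0.0, -1.0]]
ft_force: [0.6, -0.7, -5.1]
grip_width: 0.0428
gripper_force: 63.8
```

Call:
move_arm(
  motion=[
    [[0, 0, 0.02], [0, 0, 0]],
    [[0, 0, 0.02], [0, 0, 0]],
    [[0, 0, 0.02], [0, 0, 0]],
    [[0, 0, 0], [0, 0, 0]],
    [[0, 0, 0], [0, 0, 0]],
  ],
)

```text
time_s: 13.1
position: [0.586, -0.1695, 0.0835]
tool_rot: [[-0.961, 0.276, 0.0], [0.276, 0.961, -0.0], [-0.0, -0.0, -1.0]]
ft_force: [-2.9, 0.6, -0.6]
grip_width: 0.0429
gripper_force: 64.5
```

Call:
move_arm(
  motion=[
    [[0, 0, 0], [0, 0, 0]],
    [[0, 0, 0], [0, 0, 0]],
    [[0, 0, 0], [0, 0, 0]],
    [[0, 0, 0], [0, 0, 0]],
    [[0, 0, -0.3], [0, 0, 0]],
    [[0, 0, -0.8], [0, 0, 0]],
    [[0, 0, -0.8], [0, 0, 0]],
    [[0, 0, -0.8], [0, 0, 0]],
    [[0, 0, 0], [0, 0, 0]],
    [[0, 0, 0], [0, 0, 0]],
  ],
  claw=0.2,
  force=20,
)

```text
time_s: 14.1
position: [0.5861, -0.1695, 0.2186]
tool_rot: [[-0.961, 0.276, 0.001], [0.276, 0.961, -0.001], [-0.002, -0.0, -1.0]]
ft_force: [-0.3, -0.4, -0.1]
grip_width: 0.0679
gripper_force: 0.0
```

```bash
cat > m6.py <<'E'
from h import *
s=env.observe(); print(s['position'],s['time_s'],np.array(s['tool_rot']).round(3).tolist())
d=cam('wrist'); np.savez('w3.npz',**d); t=cam('scene')
v,u=np.mgrid[0:400,0:640]; P=by_depth(d,np.c_[u.ravel(),v.ravel()]); P=P[d['depth'].ravel()>0.05]
Q=P[(abs(P[:,0]-.585)<.062)&(abs(P[:,1]+.169)<.062)]
print(np.histogram(Q[:,2],bins=np.arange(0.01,.13,.004))[0])
b=Q[(Q[:,2]>.085)&(Q[:,2]<.12)]; f=Q[(Q[:,2]<.063)&(Q[:,2]>.053)]
for q in(b,f): print(cv2.minAreaRect(q[:,:2].astype(np.float32)*1000),cv2.minEnclosingCircle(q[:,:2].astype(np.float32)),len(q),np.median(q[:,2]))
print('crest',np.percentile(b[:,2],[90,98]))
K=P[(abs(P[:,0]-.515)<.04)&(abs(P[:,1]+.08)<.04)&(P[:,2]>.098)&(P[:,2]<.118)]; print('knob',cv2.minEnclosingCircle(K[:,:2].astype(np.float32)),len(K))
A=cv2.resize(d['frame'],(480,300)); B=cv2.resize(t['frame'][150:290,200:350],(320,300),interpolation=2)
cv2.imwrite('pics/p6.png',np.hstack([A,B])[:,:,::-1])
E
python3 m6.py
```

```text
[ 0.58608425 -0.16953951  0.21863041] 14.1 [[-0.961, 0.276, 0.001], [0.276, 0.961, -0.001], [-0.002, -0.0, -1.0]]
[   0 1660 2202    0    0    0    0    0    0    1   16 1590 2068   35
    9   39   31   19   45    5   72  190  414  765 1400 2323    2    0
    0]
((585.7205810546875, -170.26925659179688), (43.82582092285156, 90.73604583740234), 73.9835205078125) ((0.5853769183158875, -0.16974636912345886), 0.04985286295413971) 5189 0.10941873357862583
((581.849853515625, -169.16830444335938), (103.70669555664062, 96.18587493896484), 73.98377990722656) ((0.5853317975997925, -0.1701529622077942), 0.05196801573038101) 3682 0.05812029365312363
crest [0.11215443 0.11284474]
knob ((0.514933168888092, -0.08248121291399002), 0.008155624382197857) 435
```

View pics/p6.png

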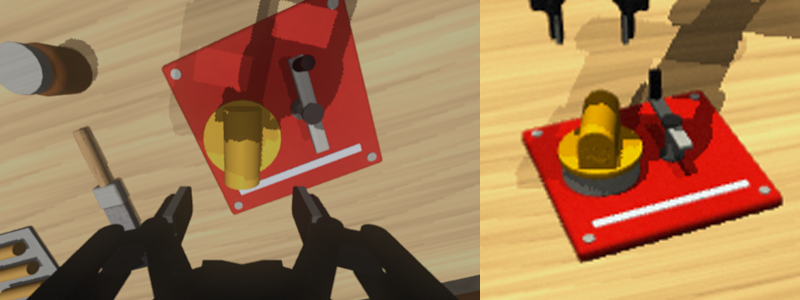

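The pattern is home (foot top 0.058, centred on the hub), and the knob is at (0.515,-0.0825). Next I'll cage the knob again.

Call:
move_arm(
  motion=[
    [[0, 0, 0], [0, 0, -0.977]],
    [[0, 0, 0], [0, 0, -0.977]],
    [[0, 0, 0], [0, 0, -0.977]],
    [[0.396, 0.637, 0], [0, 0, 0]],
    [[0.396, 0.637, 0], [0, 0, 0]],
    [[0.396, 0.637, 0], [0, 0, 0]],
    [[0, 0, 0], [0, 0, 0]],
    [[0, 0, 0], [0, 0, 0]],
  ],
  claw=0.7,
)

```text
time_s: 15.0
position: [0.5145, -0.0822, 0.2175]
tool_rot: [[-0.991, -0.13, -0.001], [-0.13, 0.991, 0.0], [0.001, 0.0, -1.0]]
ft_force: [0.6, -0.8, 0.2]
grip_width: 0.0255
gripper_force: 0.0
```

Call:
move_arm(
  motion=[
    [[0, 0, 0.62], [0, 0, 0]],
    [[0, 0, 0.62], [0, 0, 0]],
    [[0, 0, 0.62], [0, 0, 0]],
    [[0, 0, 0.4], [0, 0, 0]],
    [[0, 0, 0.2], [0, 0, 0]],
    [[0, 0, 0], [0, 0, 0]],
    [[0, 0, 0], [0, 0, 0]],
  ],
)

```text
time_s: 15.7
position: [0.5154, -0.083, 0.0955]
tool_rot: [[-0.992, -0.129, 0.001], [-0.129, 0.992, -0.0], [-0.001, -0.001, -1.0]]
ft_force: [-1.5, 0.7, 0.2]
grip_width: 0.0257
gripper_force: 0.0
```

Call:
move_arm(
  motion=[
    [[-0.01, 0.157, 0], [0, 0, 0.94]],
    [[-0.01, 0.157, 0], [0, 0, 0.94]],
    [[-0.01, 0.157, 0], [0, 0, 0.94]],
    [[-0.01, 0.157, 0], [0, 0, 0.94]],
    [[-0.01, 0.157, 0], [0, 0, 0.94]],
    [[-0.01, 0.157, 0], [0, 0, 0.94]],
    [[-0.01, 0.157, 0], [0, 0, 0.94]],
    [[-0.01, 0.157, 0], [0, 0, 0.94]],
    [[-0.01, 0.157, 0], [0, 0, 0.94]],
    [[-0.01, 0.157, 0], [0, 0, 0.94]],
    [[-0.01, 0.157, 0], [0, 0, 0.94]],
    [[-0.01, 0.157, 0], [0, 0, 0.94]],
    [[0, 0, 0], [0, 0, 0]],
    [[0, 0, 0], [0, 0, 0]],
  ],
)

```text
time_s: 17.1
position: [0.5668, -0.0152, 0.0958]
tool_rot: [[-0.129, 0.992, 0.001], [0.992, 0.129, -0.0], [-0.001, 0.001, -1.0]]
ft_force: [-0.7, 0.5, -0.2]
grip_width: 0.0257
gripper_force: 0.0
```

Call:
move_arm(
  motion=[
    [[0, 0.03, 0], [0, 0, 0]],
    [[0, 0.03, 0], [0, 0, 0]],
    [[0, 0.03, 0], [0, 0, 0]],
    [[0, 0, 0], [0, 0, 0]],
  ],
)

```text
time_s: 17.5
position: [0.5711, -0.0145, 0.0951]
tool_rot: [[-0.126, 0.992, 0.0], [0.992, 0.126, 0.0], [-0.0, 0.0, -1.0]]
ft_force: [-0.5, 0.3, -0.6]
grip_width: 0.026
gripper_force: 0.1
```

Call:
move_arm(
  motion=[
    [[0, 0.01, 0], [0, 0, 0]],
    [[0, 0, 0], [0, 0, 0]],
  ],
)

```text
time_s: 17.7
position: [0.5715, -0.0145, 0.0951]
tool_rot: [[-0.126, 0.992, -0.0], [0.992, 0.126, 0.0], [0.0, -0.0, -1.0]]
ft_force: [-0.0, 0.1, 0.8]
grip_width: 0.0254
gripper_force: 0.4
```

Call:
move_arm(
  motion=[
    [[0, 0.02, 0], [0, 0, 0]],
    [[0, 0.01, 0], [0, 0, 0]],
    [[0, 0, 0], [0, 0, 0]],
  ],
)

```text
time_s: 18.0
position: [0.5722, -0.0143, 0.095]
tool_rot: [[-0.126, 0.992, -0.002], [0.992, 0.126, -0.0], [0.0, -0.002, -1.0]]
ft_force: [-5.7, -1.4, 2.8]
grip_width: 0.0257
gripper_force: 2.8
```

At the stop (5.7 N). I'll back off the slack, lift clear and check.

Call:
move_arm(
  motion=[
    [[0, -0.07, 0], [0, 0, 0]],
    [[0, 0, -0.3], [0, 0, 0]],
    [[0, 0, -0.8], [0, 0, 0]],
    [[0, 0, -0.8], [0, 0, 0]],
    [[0, 0, -0.8], [0, 0, 0]],
    [[0.8, 0, 0], [0, 0, 0]],
    [[0.8, 0, 0], [0, 0, 0]],
    [[0.8, 0, 0], [0, 0, 0]],
    [[0.8, 0, 0], [0, 0, 0]],
    [[0, 0, 0], [0, 0, 0]],
    [[0, 0, 0], [0, 0, 0]],
    [[0, 0, 0], [0, 0, 0]],
  ],
)

```text
time_s: 19.2
position: [0.5497, 0.1433, 0.23]
tool_rot: [[-0.125, 0.992, 0.0], [0.992, 0.125, -0.0], [-0.0, 0.0, -1.0]]
ft_force: [-0.3, -0.3, -0.7]
grip_width: 0.0252
gripper_force: 0.0
```

Run:
```python
from h import *
s=env.observe(); print(s['position'],s['time_s'],s['qvel'].round(2) if hasattr(s['qvel'],'round') else s['qvel'])
t=cam('top'); v,u=np.mgrid[160:260,290:405]; P=by_depth(t,np.c_[u.ravel(),v.ravel()])
b=P[(P[:,2]>.0635)&(P[:,2]<.076)&(P[:,1]>-.125)&(P[:,1]<.01)&(abs(P[:,0]-.57)<.04)]; print('bar',cv2.minAreaRect(b[:,:2].astype(np.float32)*1000))
k=P[(P[:,2]>.095)&(P[:,2]<.12)&(P[:,1]>-.05)&(P[:,1]<.03)]; print('knob',cv2.minEnclosingCircle(k[:,:2].astype(np.float32)),len(k))
f=P[(P[:,2]>.052)&(P[:,2]<.064)&(P[:,1]<-.11)]; print('foot',cv2.minEnclosingCircle(f[:,:2].astype(np.float32)),np.median(f[:,2]))
c=cam('scene'); B=cv2.resize(c['frame'][150:290,200:350],(320,300),interpolation=2); A=cv2.resize(t['frame'],(480,300))
cv2.imwrite('pics/p7.png',np.hstack([A,B])[:,:,::-1])
```

```text
[0.5497165  0.14328086 0.23003299] 19.2 [-0.65 -0.02  0.08  0.    0.19  0.06]
bar ((573.7332763671875, -64.11900329589844), (23.57686424255371, 118.28306579589844), 3.8448433876037598)
knob ((0.5676935315132141, -0.015350418165326118), 0.00788639672100544) 22
foot ((0.5855095386505127, -0.16725046932697296), 0.05300778150558472) 0.05828775536487851
```

View pics/p7.png

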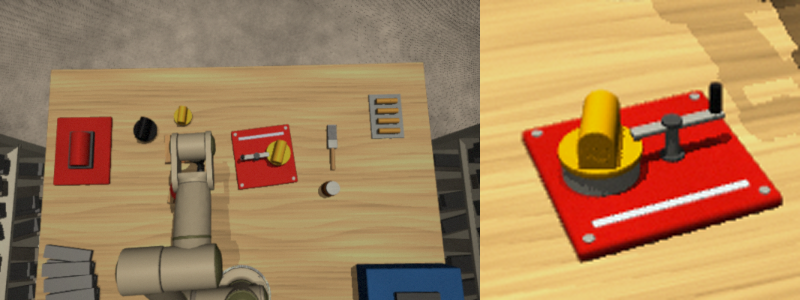

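The pictures show the pattern flush on the hub and the keeper over its foot. The knob is at (0.5677,-0.0154), which matches the stop position.

```bash
python3 -c "
from rig import env
print(env.close_job())"
```

```text
the job is handed in; nothing more can be done
None
```

The yellow pattern is fully home in the hub, the keeper is back at its stop over the pattern's foot, and the job was handed in at about 19 s; no verdict was returned.

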